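# Lemon in the pot, lid held ready above it

## Robot

A 6-joint arm with a two-finger parallel gripper is mounted at the origin on a cart in front of the work surface, level with it; the furniture and walls round the work are solid. World frame = base frame: x ahead of the robot, y to its left, z up, the work surface at z = 0. Lengths are in mm, angles in rad, forces in N, time in s.
With the tool pointing down it reaches from about 350 to 875 mm from the base axis. Payload 4.2 kg.
Tool frame: the origin (TCP) lies midway between the tips of the shut fingers; the grasp point (between the pads) lies 19 mm behind it; z points along the fingers, y is the line along which they close (so a half turn about z gives the same grasp; the last joint's range is limited). The gripper opens to 85 mm and grips with 20 to 120 N. Pads are 22 mm wide; open, the fingers measure 114 mm over their backs; the gripper's body (76 mm by 85 mm) begins 54 mm behind the grasp point. The pads swing forward as they close: fully open they stand 13 mm farther back than shut.
Start: joints at [1.433, 0.385, 0.008, 0, -1.194, -0.259], TCP at [241.51, 576.431, 231.312] pointing down, gripper open.
Joint ranges: [-3.14, 3.14], [-1.21, 2.06], [-1.07, 1.41], [-3.16, 2.05], [-2.99, -0.16], [-3.1, 3.1]. Speed limits (rad/s): [2.79, 2.79, 3.14, 3.14, 3.14, 3.14].

## Interface

Orientations are given as a unit quaternion [x, y, z, w].
In Python, from bench import arm gives the robot as it stands. The module is installed in compiled form; this text tells all that it offers.
- The arm moves only by the shell command python3 -m handwheel 'ROWS' [OPENING]. ROWS is JSON, a list of rows, each an object of numbers: "x", "y", "z": the shift along the world's x, y, z each as a share of 20 cm, from -1 to 1; "ax", "ay", "az": the turn, a rotation vector about the world's x, y, z each as a share of 90 degrees, from -1 to 1. In form: [{"x": .., "y": .., "z": .., "ax": .., "ay": .., "az": ..}, ...]. A call has exactly 8 rows; each row shifts and turns the commanded pose from where the row before left it; what a row does not reach is not made up. A row lasts 1/10 s, in which the tool goes at most 50 mm and 8.59 degrees, less where a joint would pass 70% of its speed; a pose out of reach is approached as far as the arm can. A call with a number of a shift or a turn outside -1 to 1 is refused whole. A call with a gripper value outside its range is refused whole. OPENING is the opening, from -1 (shut) to 1 (fully open), set as the call begins (- or left out, the last holds). The fingers move at their own pace and stop on an object; the grip force is fixed at half the most. Time passes only in rows, so rows that do not move let the fingers close, or fill a call up. It gives the time, the measured TCP pose, the force, the opening and the grip force at its end, in the units of the state.
- arm.read_state(): the state, without advancing time (a new reading comes with each control period).
- arm.get_image(name): name is "scene" or "top"; returns the picture (400x640x3 uint8, red, green, blue); there is no depth.
- arm.camera_params(name): a dict with "K" (3x3 intrinsics, pixels), "position" and "orientation" of the camera in the world. Camera axes: x right, y down, z forward; pixel columns grow to the right and rows downward; lengths in mm; the calibration is good to about 2 mm. A picture is of the moment at which its call begins. camera_params takes no time and is no camera call.
- arm.job_done(): hands the job in; it is judged then, once.
The state is a dict: "clock": time; "joints": joint angles; "joint_vel": joint speeds; "joint_efforts": joint torques, N m; "position": TCP position; "ee_rot": TCP orientation; "contact_force": force on the tool from outside, world axes, zero at the start; "wrist_torque": the same for the moment, N m; "gripper_width": finger opening in mm; "grasp_force": force on a finger pad.
Only numpy, scipy, OpenCV 4.12 (cv2) and the standard library are available. Lean on these libraries where they do the work, as an engineer would, in place of code of your own. Each camera call takes 0.05 s, during which the arm holds its last target. There are 200 camera calls.

## Task

Put the lemon (not the tomato) into the black pot and let go of it there. Then pick up the pot's lid by its knob, carry it over the jar, cup and shaker that stand between, and finish still holding it level and still, centred over the pot with its underside about 2 cm above the rim. The lid must never touch the pot, the pot must stay where it is, and the tomato, cup, jar and shaker must stay where they are too.

Things in the scene. Friction and masses are not known exactly. Their poses are not given: they have to be found in the camera images.
- pot: Black round open casserole standing upright on the table, left or right of the middle row, 189 mm across, 110 mm high to the rim, about 150 mm clear inside, inner floor 4 mm up, 2.9 kg. Two lug handles, 83 to 99 mm up, along its own y axis, 252 mm over both. Origin: centre of its underside; z up.
- lid: Black round pot lid, 190 mm across, 0.5 to 0.9 kg, lying right way up on the table, across the middle row from the pot. Origin: centre of its underside (on the table it reads z = -2 mm); z up. Round knob on its centre: 42 mm diameter, from 31 to 59 mm above the origin; the cover slopes down from the knob. Origin 110 mm above the pot's origin = underside level with the rim.
- lemon: Lemon lying on the table in front, about 0.1 kg: 72 mm along its own x axis, 57 mm wide along y, 58 mm high. Origin: centre of its underside as it first lies (29 mm under its middle), z up at the start.
- top_plate: Top one of a stack of white plates, 331 mm across, fixed, front left between the robot and the pot or lid: an obstacle about 192 mm high, from the table up. Origin: centre of the underside of this plate (22 mm under the top of the stack).
- tomato: Tomato, 69 mm across, 71 mm high, in front, near the lemon (either may be the left one). A bystander, loose. Origin: centre of its underside.
- cup: Clear cup of black olives, 79 mm across, 68 mm high, in the row across the middle of the table. A bystander, loose. Origin: centre of its underside.
- jar: Glass jar with a twist cap, 84 mm across, 109 mm high, in the middle row. A bystander, loose. Origin: centre of its underside.
- shaker: Aluminium flour shaker with a domed sieve top, 74 mm across, 116 mm high, in the middle row. A bystander, loose. Origin: centre of its underside.

How it is judged:
By the outcome, as a careful person would: the job done as asked, in the order asked, and still so for the second after the job is handed in, while the arm keeps its last pose, push and grip.
It also fails if it takes over 61 s, if anything falls off the work surface, if the arm or the gripper's body presses on something with over 40 N, if the wrist force passes 120 N, or if a joint passes its speed limit or range.

## Working session

There is one attempt and no reset: what is moved stays moved. The work goes in short steps, Python scripts to look and compute and a shell command to move; the robot and the scene stay as the last step left them, time stands still between calls to the robot, and variables do not carry over. Pictures are saved under pics/ and viewed, at most 10 in all, crops included, and the job is handed in when it is done.

```bash
mkdir -p pics
python3 - <<'E'
from bench import arm
import cv2
for n in("scene","top"):
    p=arm.camera_params(n);print(n,p)
    cv2.imwrite(f"pics/{n}0.png",arm.get_image(n)[:,:,::-1])
print(arm.read_state())
E
```

```text
scene {'K': array([[432.32373164,   0.        , 322.80511168],
       [  0.        , 432.32373164, 192.97467455],
       [  0.        ,   0.        ,   1.        ]]), 'position': array([267.1633734 , 592.68370939, 864.80085358]), 'orientation': array([-0.18743302,  0.91261381, -0.35351402,  0.08386139])}
top {'K': array([[461.42663162,   0.        , 313.54738736],
       [  0.        , 461.42663162, 195.2413955 ],
       [  0.        ,   0.        ,   1.        ]]), 'position': array([  38.39744495,   28.39070325, 1369.14384748]), 'orientation': array([-0.64175429,  0.7427627 , -0.14254212,  0.12703048])}
{'clock': 0.1, 'joints': array([ 1.43260102e+00,  3.85480813e-01,  6.78256691e-03, -4.38260754e-04,
       -1.19400781e+00, -2.58571743e-01]), 'joint_vel': array([-0.00105514, -0.0025903 ,  0.00300342,  0.00183534,  0.00139088,
        0.00122297]), 'joint_efforts': array([-3.74134625e-04, -3.93317449e+01,  1.88930529e+01,  4.19793919e+00,
       -2.58117347e-03,  2.11194092e-06]), 'position': array([241.32294049, 575.97227519, 230.33765323]), 'ee_rot': array([ 9.80370042e-01, -1.97163960e-01, -1.45875751e-04,  9.65388311e-04]), 'contact_force': array([-1.22042708,  0.69810478,  0.89179342]), 'wrist_torque': array([-0.01598309, -0.02156502,  0.016128  ]), 'grasp_force': 0.0, 'gripper_width': 85.32984698839445}
```

View pics/scene0.png

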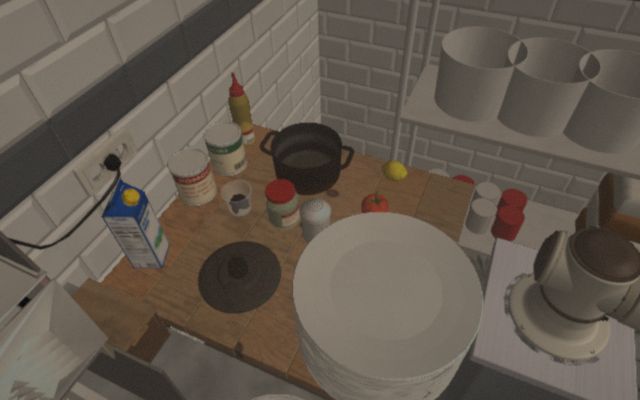

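View pics/top0.png

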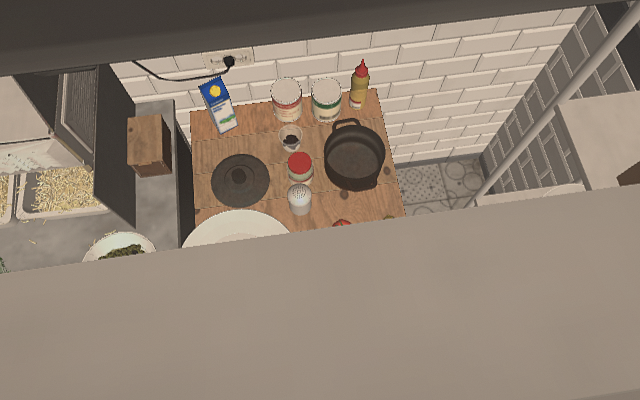

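The scene view shows the lid at about (238,278), knob (238,267), pot (308,155), lemon (396,171), tomato (375,204), jar (282,203), cup (237,197), shaker (315,218) and plates (387,290). In the top view, lid (240,180), pot (354,153), jar (300,165), shaker (299,198), cup (290,138); the lemon is hidden.

```bash
cat > h.py <<'E'
import numpy as np, cv2
from scipy.spatial.transform import Rotation as R
from bench import arm
P={n:arm.camera_params(n) for n in("scene","top")}
def ray(n,uv):
    p=P[n];d=R.from_quat(p["orientation"]).as_matrix()@np.linalg.inv(p["K"])@np.array([uv[0],uv[1],1.]);return np.array(p["position"]),d
def onz(n,uv,z):
    o,d=ray(n,uv);return (o+d*(z-o[2])/d[2]).round(1)
def proj(n,X):
    p=P[n];c=(np.atleast_2d(X)-p["position"])@R.from_quat(p["orientation"]).as_matrix();q=c@np.array(p["K"]).T;return q[:,:2]/q[:,2:]
def circ(x,y,z,r):
    t=np.linspace(0,2*np.pi,73);return np.c_[x+r*np.cos(t),y+r*np.sin(t),0*t+z]
def shot(n,f=None):
    im=arm.get_image(n)[:,:,::-1].copy()
    if f: cv2.imwrite(f,im)
    return im
E
python3 - <<'E'
from h import *
for s in [("lid","scene",(238,267),57),("lid","top",(238,173),57),("lidbase","scene",(240,276),5),("lidbase","top",(240,180),5),("pot","scene",(308,148),110),("pot","top",(354,150),110),("lemon","scene",(396,171),29),("tomato","scene",(375,204),36),("jar","scene",(281,188),109),("jar","top",(300,159),109),("cup","scene",(236,187),68),("cup","top",(291,131),68),("shaker","scene",(316,206),110),("shaker","top",(299,190),110),("plates","scene",(387,283),192)]:
    print(s[0],s[1],onz(*s[1:]))
a=cv2.imread("pics/scene0.png");b=cv2.imread("pics/top0.png")
g=lambda i:np.clip(i*1.6,0,255).astype(np.uint8)
A=cv2.resize(g(a[110:320,180:430]),None,fx=3.2,fy=2.8,interpolation=cv2.INTER_CUBIC)
cv2.imwrite("pics/c1.png",A[:600,:800])
B=cv2.resize(g(b[85:245,190:410]),None,fx=3.6,fy=3.6,interpolation=cv2.INTER_CUBIC)
cv2.imwrite("pics/c2.png",B)
E
```

```text
lid scene [664.3 193.8  57. ]
lid top [673.4 182.7  57. ]
lidbase scene [672.8 187.3   5. ]
lidbase top [672.7 184.5   5. ]
pot scene [ 660.4 -168.8  110. ]
pot top [ 673.  -181.9  110. ]
lemon scene [ 439.  -256.4   29. ]
tomato scene [ 451.2 -114.6   36. ]
jar scene [659.9 -13.9 109. ]
jar top [667.3 -14.2 109. ]
cup scene [789.2  -5.7  68. ]
cup top [ 7.917e+02 -2.000e-01  6.800e+01]
shaker scene [558.2   6.6 110. ]
shaker top [566.    2.4 110. ]
plates scene [336.5 186.  192. ]
```

View pics/c1.png

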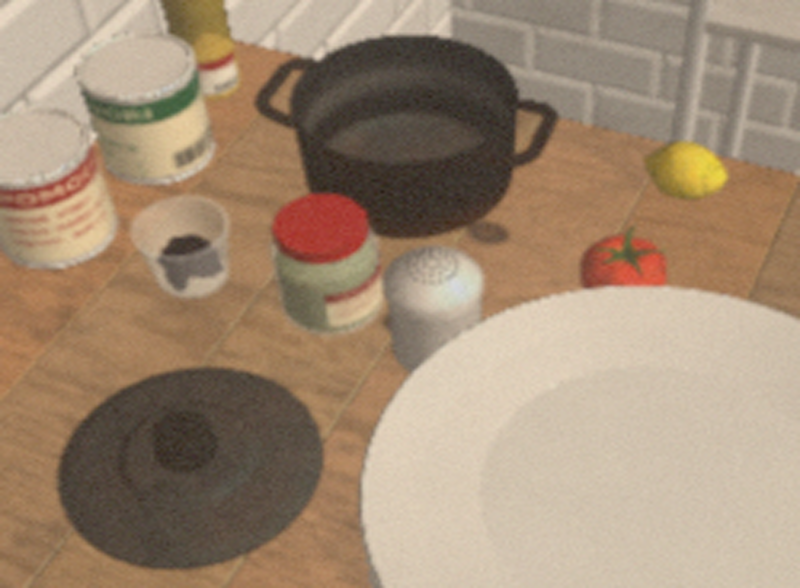

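View pics/c2.png

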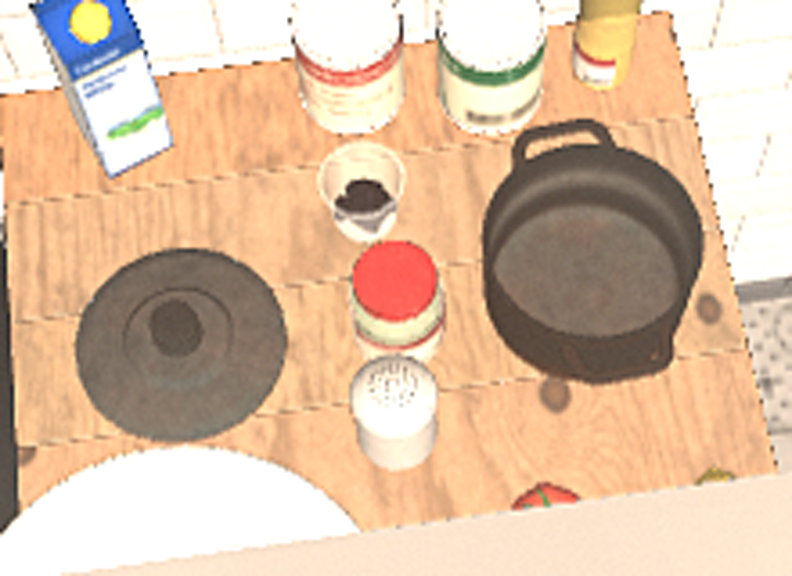

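Crops confirm the objects' outlines: lid ellipse (c1 60–323 × 367–567), pot rim (c1 291–517, top 36), lemon (c1 645–728 × 142–198) beside the tomato (623,262). Now an outline fit.

```bash
cat > fit.py <<'E'
from h import *
from scipy.optimize import least_squares
def c1(p): p=np.array(p,float);return np.c_[180+p[:,0]/3.2,110+p[:,1]/2.8]
def c2(p): p=np.array(p,float);return np.c_[190+p[:,0]/3.6,85+p[:,1]/3.6]
def fitc(obs,z,r,x0):
    # rim points seen -> circle at height z, per-view and joint
    for k in (obs,)+tuple([o] for o in obs):
        Q=np.vstack([[onz(n,u,z)[:2] for u in uv] for n,uv in k])
        f=lambda p:np.hypot(*(Q-p[:2]).T)-p[2]
        s=least_squares(f,[*x0,r],loss="soft_l1",f_scale=3);print([n for n,_ in k],s.x.round(1),"rms",np.std(s.fun).round(1))
print("lid");fitc([("scene",c1([(60,467),(323,440),(205,367),(180,567),(90,405),(290,385),(100,545),(285,510)])),("top",c2([(76,340),(288,345),(185,247),(175,440),(110,275),(262,285),(100,400),(262,410)]))],3,95,(672,185))
print("pot");fitc([("scene",c1([(291,95),(517,95),(405,36),(330,48),(480,48)])),("top",c2([(484,235),(703,235),(595,143),(520,170),(670,165)]))],110,94.5,(667,-175))
print("pothandles",onz("top",c2([(560,125)])[0],95),onz("top",c2([(660,365)])[0],95),onz("scene",c1([(262,105)])[0],95),onz("scene",c1([(553,120)])[0],95))
im=cv2.imread("pics/scene0.png");h=cv2.cvtColor(im,cv2.COLOR_BGR2HSV)
m=cv2.inRange(h,(22,120,60),(35,255,255));m[:, :375]=0;m[:,415:]=0;m[:145]=0;m[195:]=0
M=cv2.moments(m,True);print("lemon px",M["m00"],M["m10"]/M["m00"],M["m01"]/M["m00"])
# ellipsoid silhouette fit
u,v=np.mgrid[0:np.pi:25j,0:2*np.pi:48j]
E0=np.c_[(np.sin(u)*np.cos(v)).ravel()*36,(np.sin(u)*np.sin(v)).ravel()*28.5,np.cos(u).ravel()*29]
def mom(x,y,a):
    h=cv2.convexHull(((proj("scene",E0@R.from_euler("z",a).as_matrix().T+[x,y,29]))*64).astype(np.int32)[:,None])
    z=cv2.moments(h);A=z["m00"];return np.array([z["m10"]/A/64,z["m01"]/A/64,*[z[k]/A/4096 for k in("mu20","mu11","mu02")]])
t=np.array([M["m10"]/M["m00"],M["m01"]/M["m00"],*[M[k]/M["m00"] for k in("mu20","mu11","mu02")]])
best=[]
for a in np.arange(0,180,10):
    s=least_squares(lambda p:(mom(p[0],p[1],np.radians(a))-t)[:2],[439,-256],diff_step=1e-3);best.append((np.abs((mom(*s.x,np.radians(a))-t)[2:]).sum(),a,s.x.round(1)))
for b in sorted(best,key=lambda b:b[0])[:5]:print(b)
print(t)
s=arm.read_state();print(R.from_quat(s["ee_rot"]).as_matrix().round(3))
E
python3 fit.py
```

```text
lid
['scene', 'top'] [675.8 181.6  95.3] rms 4.0
['scene'] [678.7 180.3  95.6] rms 3.3
['top'] [673.8 182.5  95. ] rms 3.3
pot
['scene', 'top'] [ 671.9 -184.3   92.5] rms 3.1
['scene'] [ 671.7 -180.3   94.2] rms 2.4
['top'] [ 668.7 -185.4   93.3] rms 2.2
pothandles [ 791.2 -176.9   95. ] [ 551.3 -220.1   95. ] [ 784.  -138.5   95. ] [ 550.5 -211.5   95. ]
lemon px 319.0 395.1849529780564 170.3166144200627
(np.float64(11.011231869192125), np.int64(130), array([ 442. , -258.2]))
(np.float64(12.152465431627807), np.int64(140), array([ 442.1, -258.2]))
(np.float64(14.329501253811843), np.int64(150), array([ 442.1, -258.1]))
(np.float64(14.907155382866762), np.int64(120), array([ 442. , -258.3]))
(np.float64(15.730713957639807), np.int64(160), array([ 442.1, -258.1]))
[395.18495298 170.31661442  30.47049459   4.14206818  24.27906565]
[[ 0.922 -0.387 -0.001]
 [-0.387 -0.922 -0.002]
 [ 0.     0.002 -1.   ]]
```

```bash
sed -i 's/(22,120,60)/(18,90,25)/; s/(35,255,255)/(40,255,255)/' fit.py; python3 fit.py | tail -10
python3 - <<'E'
from h import *
im=cv2.imread("pics/scene0.png")[150:192,370:420]
h=cv2.cvtColor(im,cv2.COLOR_BGR2HSV)
print(onz("scene",(180+645/3.2,110+165/2.8),29),onz("scene",(180+728/3.2,110+178/2.8),29))
b=im.astype(int);m=((b[:,:,2]-b[:,:,0])>45)&(b[:,:,1]-b[:,:,0]>35);print(m.sum());print("\n".join("".join("#" if x else "." for x in r) for r in m))
E
```

```text
lemon px 420.0 393.97857142857146 170.85714285714286
(np.float64(11.641403396082913), np.int64(30), array([ 444.3, -254.8]))
(np.float64(12.466066179810525), np.int64(40), array([ 444.2, -254.8]))
(np.float64(12.959884828840908), np.int64(20), array([ 444.3, -254.7]))
(np.float64(14.788957213267826), np.int64(10), array([ 444.4, -254.7]))
(np.float64(15.119987712799624), np.int64(50), array([ 444.2, -254.8]))
[393.97857143 170.85714286  45.66858844  -2.71972789  35.77006803]
[[ 0.922 -0.387 -0.001]
 [-0.387 -0.922 -0.002]
 [ 0.     0.002 -1.   ]]
[ 478.  -249.1   29. ] [ 407.2 -258.8   29. ]
348
..................................................
..................................................
..................................................
..................................................
..................................................
..................................................
..................................................
..................................................
..................................................
......................................
[... 944 characters left out ...]
.......##############................
....................############..................
.........................#####....................
..................................................
..................................................
..................................................
..................................................
..................................................
..................................................
..................................................
..................................................
..................................................
..................................................
..................................................
```

```bash
cat > lem.py <<'E'
import io,contextlib
with contextlib.redirect_stdout(io.StringIO()):
    from fit import *
def lem(im):
    b=im.astype(int);m=(((b[:,:,2]-b[:,:,0])>45)&(b[:,:,1]-b[:,:,0]>35)).astype(np.uint8)
    m[:,:375]=0;m[:,415:]=0;m[:150]=0;m[192:]=0
    m=cv2.morphologyEx(m,cv2.MORPH_CLOSE,np.ones((3,3)))
    M=cv2.moments(m,True);A=M["m00"];t=np.array([M["m10"]/A,M["m01"]/A,*[M[k]/A for k in("mu20","mu11","mu02")]])
    out=[]
    for a in np.arange(0,180,10):
        s=least_squares(lambda p:(mom(p[0],p[1],np.radians(a))-t)[:2],[439,-256],diff_step=1e-3)
        q=mom(*s.x,np.radians(a));print(a,s.x.round(1),q[2:].round(1),(q[2:]/(q[2]+q[4])).round(3))
    print(A,t.round(1),(t[2:]/(t[2]+t[4])).round(3))
lem(cv2.imread("pics/scene0.png"))
E
python3 lem.py
```

```text
0 [ 440.9 -257.6] [42.5  3.8 28.6] [0.598 0.054 0.402]
10 [ 440.8 -257.6] [43.7  2.1 27.8] [0.611 0.03  0.389]
20 [ 440.8 -257.6] [43.9  0.2 27.5] [0.615 0.003 0.385]
30 [ 440.7 -257.6] [43.1 -1.8 27.6] [ 0.61  -0.025  0.39 ]
40 [ 440.7 -257.7] [41.4 -3.5 28.2] [ 0.595 -0.05   0.405]
50 [ 440.7 -257.7] [39.1 -4.7 29.1] [ 0.573 -0.069  0.427]
60 [ 440.7 -257.8] [36.4 -5.4 30.4] [ 0.545 -0.08   0.455]
70 [ 440.7 -257.8] [33.6 -5.4 31.7] [ 0.514 -0.082  0.486]
80 [ 440.7 -257.9] [31.  -4.7 33.1] [ 0.484 -0.073  0.516]
90 [ 440.7 -257.9] [29.  -3.4 34.2] [ 0.459 -0.054  0.541]
100 [ 440.8 -257.9] [27.9 -1.7 34.9] [ 0.444 -0.027  0.556]
110 [ 440.8 -257.9] [27.6  0.2 35.3] [0.439 0.004 0.561]
120 [ 440.9 -257.9] [28.4  2.2 35.2] [0.447 0.034 0.553]
130 [ 440.9 -257.8] [30.1  3.9 34.6] [0.465 0.06  0.535]
140 [ 440.9 -257.8] [32.4  5.1 33.6] [0.491 0.078 0.509]
150 [ 440.9 -257.7] [35.1  5.8 32.4] [0.521 0.086 0.479]
160 [ 440.9 -257.7] [37.9  5.8 31. ] [0.55  0.084 0.45 ]
170 [ 440.9 -257.7] [40.5  5.1 29.7] [0.577 0.072 0.423]
349.0 [395.5 170.5  32.4   4.1  24.5] [0.569 0.073 0.431]
```

```bash
python3 -m handwheel '[{"x":0.13,"y":-0.18,"z":0.05},{"x":0.13,"y":-0.18,"z":0.05},{"x":0.13,"y":-0.18,"z":0.05},{"x":0.13,"y":-0.18,"z":0.05},{"x":0.13,"y":-0.18},{"x":0.13,"y":-0.18},{"x":0.13,"y":-0.18},{"x":0.13,"y":-0.18}]' 1; python3 -m handwheel '[{"x":0.04,"y":-0.23,"az":0.03},{"x":0.04,"y":-0.23,"az":0.03},{"y":-0.23,"az":0.03},{"y":-0.23,"az":0.02},{"y":-0.23},{"y":-0.23},{"y":-0.23},{"y":-0.23}]'
```

```text
invalid input at $[0]: expected keys x, y, z, ax, ay, az
invalid input at $[0]: expected keys x, y, z, ax, ay, az
```

All keys are needed in each row.

```bash
python3 -m handwheel '[{"x":0.13,"y":-0.18,"z":0.05,"ax":0,"ay":0,"az":0},{"x":0.13,"y":-0.18,"z":0.05,"ax":0,"ay":0,"az":0},{"x":0.13,"y":-0.18,"z":0.05,"ax":0,"ay":0,"az":0},{"x":0.13,"y":-0.18,"z":0.05,"ax":0,"ay":0,"az":0},{"x":0.13,"y":-0.18,"z":0,"ax":0,"ay":0,"az":0},{"x":0.13,"y":-0.18,"z":0,"ax":0,"ay":0,"az":0},{"x":0.13,"y":-0.18,"z":0,"ax":0,"ay":0,"az":0},{"x":0.13,"y":-0.18,"z":0,"ax":0,"ay":0,"az":0}]' 1; python3 -m handwheel '[{"x":0.04,"y":-0.23,"z":0,"ax":0,"ay":0,"az":0.03},{"x":0.04,"y":-0.23,"z":0,"ax":0,"ay":0,"az":0.03},{"x":0,"y":-0.23,"z":0,"ax":0,"ay":0,"az":0.03},{"x":0,"y":-0.23,"z":0,"ax":0,"ay":0,"az":0.02},{"x":0,"y":-0.23,"z":0,"ax":0,"ay":0,"az":0},{"x":0,"y":-0.23,"z":0,"ax":0,"ay":0,"az":0},{"x":0,"y":-0.23,"z":0,"ax":0,"ay":0,"az":0},{"x":0,"y":-0.23,"z":0,"ax":0,"ay":0,"az":0}]'
```

```text
clock: 0.9
position: [450.0, 286.7, 271.1]
ee_rot: [0.98, -0.197, -0.0, 0.0]
contact_force: [0.4, 0.3, 0.4]
gripper_width: 85.4
grasp_force: 0.0
clock: 1.7
position: [464.9, -81.3, 271.2]
ee_rot: [0.994, -0.112, -0.0, -0.0]
contact_force: [0.2, 0.1, -0.5]
gripper_width: 85.1
grasp_force: 0.0
```

```bash
python3 -m handwheel '[{"x":-0.03,"y":-0.22,"z":0,"ax":0,"ay":0,"az":0},{"x":-0.03,"y":-0.22,"z":0,"ax":0,"ay":0,"az":0},{"x":-0.03,"y":-0.22,"z":0,"ax":0,"ay":0,"az":0},{"x":-0.03,"y":-0.22,"z":0,"ax":0,"ay":0,"az":0},{"x":0,"y":0,"z":-0.22,"ax":0,"ay":0,"az":0},{"x":0,"y":0,"z":-0.22,"ax":0,"ay":0,"az":0},{"x":0,"y":0,"z":-0.22,"ax":0,"ay":0,"az":0},{"x":0,"y":0,"z":-0.2,"ax":0,"ay":0,"az":0}]'
python3 - <<'E'
from h import *
im=shot("scene")
c=cv2.resize(np.clip(im[90:240,320:480]*1.6,0,255).astype(np.uint8),None,fx=4,fy=4,interpolation=cv2.INTER_CUBIC);cv2.imwrite("pics/c3.png",c)
E
```

```text
clock: 2.5
position: [440.5, -255.6, 97.3]
ee_rot: [0.994, -0.112, -0.001, -0.0]
contact_force: [0.6, 0.7, -0.0]
gripper_width: 85.4
grasp_force: 0.0
```

View pics/c3.png

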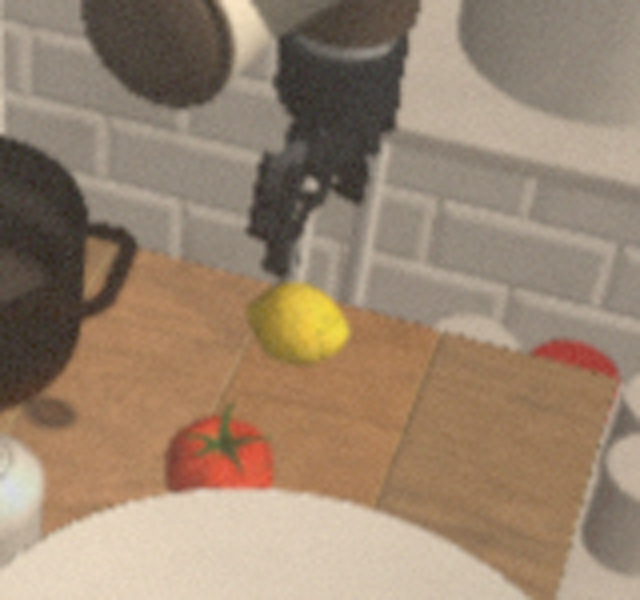

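The gripper is above the lemon (crop (300,322)), near fingertip at about crop (278,272); far fingertip around (350,195). Check that against the model.

Run:
```python
from h import *
s=arm.read_state();p=s["position"];r=R.from_quat(s["ee_rot"]).as_matrix()
for k in(-43,-57,43,57):
    q=proj("scene",p+r@[0,k,-13.])[0];print(k,q.round(1),((q-[320,90])*4).round())
print(p,s["contact_force"])
```

```text
-43 [391.3 160.6] [285. 282.]
-57 [388.4 163.6] [274. 295.]
43 [407.8 142.6] [351. 210.]
57 [410.4 139.8] [361. 199.]
[ 436.10945888 -253.89054271   90.94070165] [-1.34992185  0.33921301 -4.64489611]
```

```bash
python3 -m handwheel '[{"x":0,"y":-0.01,"z":-0.1,"ax":0,"ay":0,"az":0},{"x":0,"y":0,"z":-0.1,"ax":0,"ay":0,"az":0},{"x":0,"y":0,"z":-0.1,"ax":0,"ay":0,"az":0},{"x":0,"y":0,"z":-0.1,"ax":0,"ay":0,"az":0},{"x":0,"y":0,"z":-0.05,"ax":0,"ay":0,"az":0},{"x":0,"y":0,"z":0,"ax":0,"ay":0,"az":0},{"x":0,"y":0,"z":0,"ax":0,"ay":0,"az":0},{"x":0,"y":0,"z":0,"ax":0,"ay":0,"az":0}]'
```

```text
clock: 3.35
position: [442.4, -257.8, 10.5]
ee_rot: [0.994, -0.112, 0.001, 0.0]
contact_force: [-0.1, -0.2, 0.3]
gripper_width: 85.2
grasp_force: 0.0
```

```bash
python3 -m handwheel '[{"x":0,"y":0,"z":-0.02,"ax":0,"ay":0,"az":0},{"x":0,"y":0,"z":0,"ax":0,"ay":0,"az":0},{"x":0,"y":0,"z":0,"ax":0,"ay":0,"az":0},{"x":0,"y":0,"z":0,"ax":0,"ay":0,"az":0},{"x":0,"y":0,"z":0,"ax":0,"ay":0,"az":0},{"x":0,"y":0,"z":0,"ax":0,"ay":0,"az":0},{"x":0,"y":0,"z":0,"ax":0,"ay":0,"az":0},{"x":0,"y":0,"z":0,"ax":0,"ay":0,"az":0}]' -1
```

```text
clock: 4.15
position: [441.6, -257.7, 6.0]
ee_rot: [0.994, -0.112, 0.0, 0.0]
contact_force: [-1.8, 1.1, 5.0]
gripper_width: 52.8
grasp_force: 62.2
```

```bash
python3 -m handwheel '[{"x":0,"y":0,"z":0.1,"ax":0,"ay":0,"az":0},{"x":0,"y":0,"z":0.2,"ax":0,"ay":0,"az":0},{"x":0,"y":0,"z":0.2,"ax":0,"ay":0,"az":0},{"x":0,"y":0,"z":0.2,"ax":0,"ay":0,"az":0},{"x":0,"y":0,"z":0.1,"ax":0,"ay":0,"az":0},{"x":0.1,"y":0.03,"z":0.05,"ax":0,"ay":0,"az":0},{"x":0.15,"y":0.05,"z":0,"ax":0,"ay":0,"az":0},{"x":0.15,"y":0.05,"z":0,"ax":0,"ay":0,"az":0}]';python3 -m handwheel '[{"x":0.15,"y":0.05,"z":0,"ax":0,"ay":0,"az":0},{"x":0.15,"y":0.05,"z":0,"ax":0,"ay":0,"az":0},{"x":0.15,"y":0.05,"z":0,"ax":0,"ay":0,"az":0},{"x":0.15,"y":0.05,"z":0,"ax":0,"ay":0,"az":0},{"x":0.15,"y":0.04,"z":0,"ax":0,"ay":0,"az":0},{"x":0,"y":0,"z":0,"ax":0,"ay":0,"az":0},{"x":0,"y":0,"z":0,"ax":0,"ay":0,"az":0},{"x":0,"y":0,"z":0,"ax":0,"ay":0,"az":0}]'
python3 - <<'E'
from h import *
im=shot("scene");t=shot("top")
f=lambda i:cv2.resize(np.clip(i*1.6,0,255).astype(np.uint8),(400,400),interpolation=cv2.INTER_CUBIC)
cv2.imwrite("pics/c4.png",np.hstack([f(im[60:210,240:390]),f(t[80:230,270:420])]))
E
```

```text
clock: 4.95
position: [522.0, -231.3, 175.8]
ee_rot: [0.994, -0.112, 0.001, -0.0]
contact_force: [0.1, 0.3, -0.9]
gripper_width: 53.3
grasp_force: 63.3
clock: 5.75
position: [670.4, -183.7, 174.8]
ee_rot: [0.994, -0.112, -0.001, -0.0]
contact_force: [0.1, 1.2, -0.6]
gripper_width: 53.1
grasp_force: 63.3
```

View pics/c4.png

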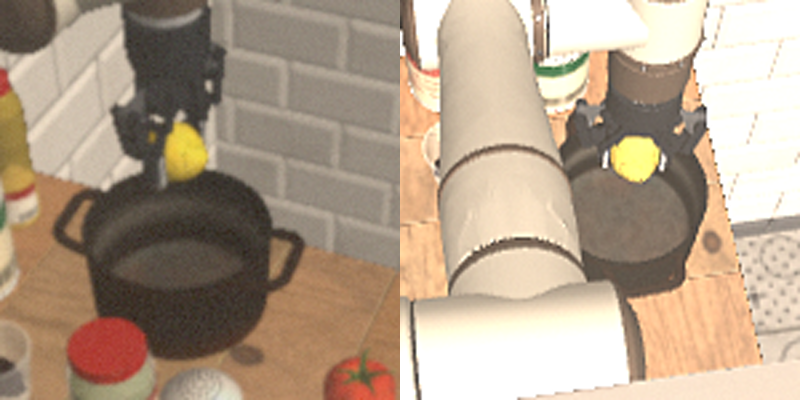

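Lemon is held (scene crop (185,152), top crop (637,158)) above the pot opening. Lower and release.

```bash
python3 -m handwheel '[{"x":0,"y":0,"z":-0.12,"ax":0,"ay":0,"az":0},{"x":0,"y":0,"z":-0.12,"ax":0,"ay":0,"az":0},{"x":0,"y":0,"z":-0.12,"ax":0,"ay":0,"az":0},{"x":0,"y":0,"z":-0.12,"ax":0,"ay":0,"az":0},{"x":0,"y":0,"z":-0.12,"ax":0,"ay":0,"az":0},{"x":0,"y":0,"z":-0.08,"ax":0,"ay":0,"az":0},{"x":0,"y":0,"z":0,"ax":0,"ay":0,"az":0},{"x":0,"y":0,"z":0,"ax":0,"ay":0,"az":0}]'
```

```text
clock: 6.65
position: [671.9, -183.9, 40.1]
ee_rot: [0.994, -0.112, 0.001, 0.0]
contact_force: [-0.4, -0.6, -1.1]
gripper_width: 53.1
grasp_force: 63.3
```

```bash
python3 -m handwheel '[{"x":0,"y":0,"z":-0.06,"ax":0,"ay":0,"az":0},{"x":0,"y":0,"z":-0.02,"ax":0,"ay":0,"az":0},{"x":0,"y":0,"z":0,"ax":0,"ay":0,"az":0},{"x":0,"y":0,"z":0,"ax":0,"ay":0,"az":0},{"x":0,"y":0,"z":0,"ax":0,"ay":0,"az":0},{"x":0,"y":0,"z":0,"ax":0,"ay":0,"az":0},{"x":0,"y":0,"z":0,"ax":0,"ay":0,"az":0},{"x":0,"y":0,"z":0,"ax":0,"ay":0,"az":0}]';python3 -m handwheel '[{"x":0,"y":0,"z":0,"ax":0,"ay":0,"az":0},{"x":0,"y":0,"z":0,"ax":0,"ay":0,"az":0},{"x":0,"y":0,"z":0,"ax":0,"ay":0,"az":0},{"x":0,"y":0,"z":0,"ax":0,"ay":0,"az":0},{"x":0,"y":0,"z":0,"ax":0,"ay":0,"az":0},{"x":0,"y":0,"z":0,"ax":0,"ay":0,"az":0},{"x":0,"y":0,"z":0,"ax":0,"ay":0,"az":0},{"x":0,"y":0,"z":0,"ax":0,"ay":0,"az":0}]' 0.7
```

```text
clock: 7.45
position: [671.6, -183.6, 23.5]
ee_rot: [0.994, -0.112, 0.0, -0.0]
contact_force: [-0.6, -0.2, -0.8]
gripper_width: 53.3
grasp_force: 63.3
clock: 8.25
position: [671.5, -183.6, 23.3]
ee_rot: [0.994, -0.112, -0.0, 0.0]
contact_force: [-0.3, -0.5, 0.8]
gripper_width: 72.6
grasp_force: 0.0
```

```bash
python3 -m handwheel '[{"x":0,"y":0,"z":0.1,"ax":0,"ay":0,"az":0},{"x":0,"y":0,"z":0.15,"ax":0,"ay":0,"az":0},{"x":0,"y":0,"z":0.15,"ax":0,"ay":0,"az":0},{"x":0,"y":0,"z":0.15,"ax":0,"ay":0,"az":0},{"x":0,"y":0,"z":0.15,"ax":0,"ay":0,"az":0},{"x":0,"y":0,"z":0.15,"ax":0,"ay":0,"az":0},{"x":0,"y":0,"z":0.15,"ax":0,"ay":0,"az":0},{"x":0,"y":0.1,"z":0.1,"ax":0,"ay":0,"az":0}]' 0.7;python3 -m handwheel '[{"x":0,"y":0.2,"z":0,"ax":0,"ay":0,"az":0},{"x":0,"y":0.22,"z":0,"ax":0,"ay":0,"az":0},{"x":0,"y":0.22,"z":0,"ax":0,"ay":0,"az":0},{"x":0,"y":0.22,"z":0,"ax":0,"ay":0,"az":0},{"x":0,"y":0.22,"z":0,"ax":0,"ay":0,"az":0},{"x":0,"y":0.22,"z":0,"ax":0,"ay":0,"az":0},{"x":0,"y":0.22,"z":0,"ax":0,"ay":0,"az":0},{"x":0,"y":0.2,"z":0,"ax":0,"ay":0,"az":0}]' 1
python3 - <<'E'
from h import *
im=shot("scene","pics/s5.png");t=shot("top","pics/t5.png")
f=lambda i:cv2.resize(np.clip(i*1.6,0,255).astype(np.uint8),(400,400),interpolation=cv2.INTER_CUBIC)
cv2.imwrite("pics/c5.png",np.hstack([f(im[110:310,180:380]),f(t[80:240,210:400])]))
print(arm.read_state()["position"])
E
```

```text
clock: 9.05
position: [671.9, -165.4, 246.1]
ee_rot: [0.994, -0.113, 0.002, 0.0]
contact_force: [0.1, 0.9, -0.0]
gripper_width: 72.9
grasp_force: 0.0
clock: 9.85
position: [671.1, 182.5, 243.4]
ee_rot: [0.994, -0.111, 0.0, -0.0]
contact_force: [0.2, -0.4, -0.3]
gripper_width: 85.4
grasp_force: 0.0
[670.99555752 185.39524854 242.54572343]
```

View pics/c5.png

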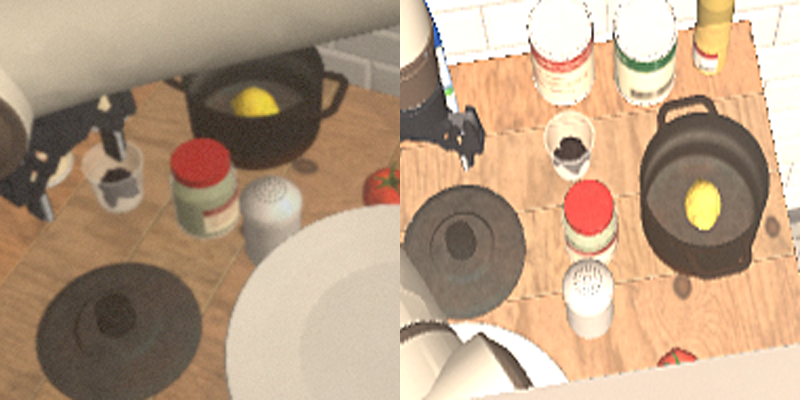

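Lemon lies in the pot (scene crop (255,103), top crop (703,205)). Now refine the lid via the knob (scene (238,267), top (239,175.8)).

Run:
```python
from h import *
for n in("scene","top"): 
    print(n,proj(n,[[675,182,43],[675,182,57],[675,182,29]]).round(1))
    # dark-knob hull centre
    h=cv2.convexHull(proj(n,np.vstack([circ(675,182,z,21) for z in(33,53)])).astype(np.float32));M=cv2.moments(h);print(M["m10"]/M["m00"],M["m01"]/M["m00"])
obs={"scene":(180+184/3.2,110+441/2.8),"top":(190+176.5/3.6,85+327/3.6)};print(obs)
A=[];b=[]
for n,o in obs.items():
    print(n,onz(n,o,43))
# lid silhouette masks: dark pixels
for n,f,box in(("scene","pics/scene0.png",(190,235,290,320)),("top","pics/top0.png",(205,145,278,215))):
    im=cv2.imread(f);x0,y0,x1,y1=box;g=im.astype(int)
    m=np.zeros(im.shape[:2],np.uint8);sat=g.max(2)-g.min(2);m[y0:y1,x0:x1]=((sat<30)&(g[:,:,2]<95))[y0:y1,x0:x1]
    m=cv2.morphologyEx(m,cv2.MORPH_OPEN,np.ones((3,3)))
    c=max(cv2.findContours(m,0,2)[0],key=cv2.contourArea);e=cv2.fitEllipse(cv2.convexHull(c));print(n,np.round(e[0],1),np.round(e[1],1),e[2])
    for p in((675,182),):
        q=cv2.fitEllipse(proj(n,circ(*p,3,95)).astype(np.float32));print(" model",np.round(q[0],1),np.round(q[1],1),q[2])
    print(" ->",onz(n,e[0],3))
```

```text
scene [[237.7 264.7]
 [236.6 261.3]
 [238.7 268.1]]
237.61760675441658 264.7853632069967
top [[238.9 174.4]
 [238.2 172.5]
 [239.6 176.2]]
238.84492175173065 174.35177075679118
{'scene': (237.5, 267.5), 'top': (239.02777777777777, 175.83333333333331)}
scene [671.5 188.4  43. ]
top [669.9 181.9  43. ]
scene [239.  276.8] [69.8 84.8] 68.71632385253906
 model [240.2 276.6] [68.7 84.5] 68.42693328857422
 -> [674.7 189.    3. ]
top [239.8 180.3] [52.7 58.7] 73.7204818725586
 model [240.8 180.2] [53.1 59.2] 72.84664154052734
 -> [672.7 185.3   3. ]
```

```bash
python3 -m handwheel '[{"x":0.01,"y":0,"z":-0.15,"ax":0,"ay":0,"az":0},{"x":0,"y":0,"z":-0.15,"ax":0,"ay":0,"az":0},{"x":0,"y":0,"z":-0.15,"ax":0,"ay":0,"az":0},{"x":0,"y":0,"z":-0.15,"ax":0,"ay":0,"az":0},{"x":0,"y":0,"z":-0.15,"ax":0,"ay":0,"az":0},{"x":0,"y":0,"z":-0.1,"ax":0,"ay":0,"az":0},{"x":0,"y":0,"z":0,"ax":0,"ay":0,"az":0},{"x":0,"y":0,"z":0,"ax":0,"ay":0,"az":0}]' 1
python3 - <<'E'
from h import *
im=shot("scene","pics/s6.png");t=shot("top","pics/t6.png")
f=lambda i:cv2.resize(np.clip(i*1.8,0,255).astype(np.uint8),(400,400),interpolation=cv2.INTER_CUBIC)
cv2.imwrite("pics/c6.png",np.hstack([f(im[210:320,190:300]),f(t[110:220,190:300])]))
s=arm.read_state();p=s["position"];print(p);r=R.from_quat(s["ee_rot"]).as_matrix()
for n,o in(("scene",(190,210)),("top",(190,110))):
    print(n,((proj(n,[p+r@[0,k,-13.] for k in(-43,-57,43,57)])-o)*400/110).round().tolist())
E
```

```text
clock: 10.75
position: [674.0, 179.9, 73.8]
ee_rot: [0.994, -0.112, 0.0, 0.0]
contact_force: [0.2, 0.2, 0.7]
gripper_width: 85.2
grasp_force: 0.0
[674.71628308 180.58853702  75.32211434]
scene [[111.0, 205.0], [93.0, 222.0], [212.0, 108.0], [227.0, 93.0]]
top [[121.0, 208.0], [104.0, 207.0], [222.0, 215.0], [238.0, 217.0]]
```

View pics/c6.png

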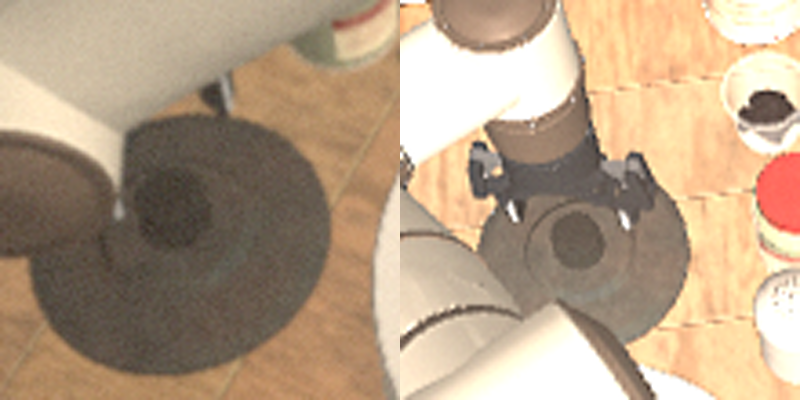

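Knob at scene crop (172,207), top crop (578,240); fingertips straddle it, needing about -3 mm x, +4 mm y.

```bash
python3 -m handwheel '[{"x":-0.015,"y":0.02,"z":0,"ax":0,"ay":0,"az":0},{"x":0,"y":0,"z":-0.05,"ax":0,"ay":0,"az":0},{"x":0,"y":0,"z":-0.05,"ax":0,"ay":0,"az":0},{"x":0,"y":0,"z":-0.05,"ax":0,"ay":0,"az":0},{"x":0,"y":0,"z":-0.05,"ax":0,"ay":0,"az":0},{"x":0,"y":0,"z":-0.02,"ax":0,"ay":0,"az":0},{"x":0,"y":0,"z":0,"ax":0,"ay":0,"az":0},{"x":0,"y":0,"z":0,"ax":0,"ay":0,"az":0}]'
```

```text
clock: 11.65
position: [670.7, 184.4, 29.3]
ee_rot: [0.994, -0.112, 0.0, 0.0]
contact_force: [0.1, 0.6, 0.5]
gripper_width: 85.3
grasp_force: 0.0
```

```bash
python3 -m handwheel '[{"x":0,"y":0,"z":0,"ax":0,"ay":0,"az":0},{"x":0,"y":0,"z":0,"ax":0,"ay":0,"az":0},{"x":0,"y":0,"z":0,"ax":0,"ay":0,"az":0},{"x":0,"y":0,"z":0,"ax":0,"ay":0,"az":0},{"x":0,"y":0,"z":0,"ax":0,"ay":0,"az":0},{"x":0,"y":0,"z":0,"ax":0,"ay":0,"az":0},{"x":0,"y":0,"z":0,"ax":0,"ay":0,"az":0},{"x":0,"y":0,"z":0,"ax":0,"ay":0,"az":0}]' -1; python3 -c "
from bench import arm
s=arm.read_state();print(s['wrist_torque'],s['contact_force'],s['position'],s['gripper_width'])"
```

```text
clock: 12.45
position: [671.4, 185.4, 30.6]
ee_rot: [0.994, -0.112, 0.001, -0.001]
contact_force: [0.0, 4.3, 5.3]
gripper_width: 40.0
grasp_force: 61.6
[1.17790518 0.22811857 0.01287572] [0.00717118 4.34733533 5.28555859] [671.41944068 185.40204332  30.55115166] 40.0027330836809
```

```bash
python3 -m handwheel '[{"x":0,"y":0,"z":0.02,"ax":0,"ay":0,"az":0},{"x":0,"y":0,"z":0.04,"ax":0,"ay":0,"az":0},{"x":0,"y":0,"z":0.08,"ax":0,"ay":0,"az":0},{"x":0,"y":0,"z":0.12,"ax":0,"ay":0,"az":0},{"x":0,"y":0,"z":0.14,"ax":0,"ay":0,"az":0},{"x":0,"y":0,"z":0.1,"ax":0,"ay":0,"az":0},{"x":0,"y":0,"z":0,"ax":0,"ay":0,"az":0},{"x":0,"y":0,"z":0,"ax":0,"ay":0,"az":0}]';  python3 - <<'E'
from h import *
s=arm.read_state();print(s['wrist_torque'],s['contact_force'],s['position'],s['gripper_width'])
im=shot("scene","pics/s7.png");t=shot("top","pics/t7.png")
f=lambda i:cv2.resize(np.clip(i*1.8,0,255).astype(np.uint8),(400,400),interpolation=cv2.INTER_CUBIC)
cv2.imwrite("pics/c7.png",np.hstack([f(im[190:310,180:300]),f(t[90:210,190:310])]))
E
```

```text
clock: 13.25
position: [669.2, 183.8, 127.7]
ee_rot: [0.994, -0.112, -0.002, 0.0]
contact_force: [-0.4, 0.1, -6.0]
gripper_width: 39.5
grasp_force: 61.4
[-0.03146561  0.12291584 -0.00226867] [-0.39839028  0.09216021 -5.96940185] [669.24627941 183.75863676 127.72501826] 39.507217905603234
```

View pics/c7.png

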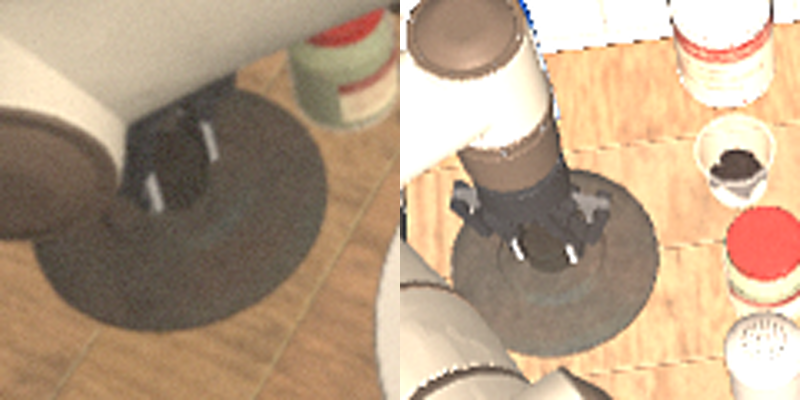

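```bash
python3 -m handwheel '[{"x":0,"y":0,"z":0.05,"ax":0,"ay":0,"az":0},{"x":0,"y":0,"z":0.1,"ax":0,"ay":0,"az":0},{"x":0,"y":0,"z":0.1,"ax":0,"ay":0,"az":0},{"x":0,"y":0,"z":0.08,"ax":0,"ay":0,"az":0},{"x":0,"y":0,"z":0.04,"ax":0,"ay":0,"az":0},{"x":0,"y":0,"z":0,"ax":0,"ay":0,"az":0},{"x":0,"y":0,"z":0,"ax":0,"ay":0,"az":0},{"x":0,"y":0,"z":0,"ax":0,"ay":0,"az":0}]';  python3 - <<'E'
from h import *
s=arm.read_state();print(s['wrist_torque'],s['contact_force'],s['position'],s['ee_rot'])
im=shot("scene","pics/s8.png");t=shot("top","pics/t8.png")
for n,i in(("scene",im),("top",t)):
    for z in (155,165,175):
        pass
    o=i.copy();cv2.polylines(o,[np.int32(proj(n,circ(671,185,167,95))*16)],True,(0,255,0),1,cv2.LINE_AA,4)
    i[:]=o
f=lambda i:cv2.resize(np.clip(i*1.8,0,255).astype(np.uint8),(400,400),interpolation=cv2.INTER_CUBIC)
cv2.imwrite("pics/c8.png",np.hstack([f(im[170:300,170:300]),f(t[80:210,180:310])]))
E
```

```text
clock: 14.15
position: [669.7, 184.2, 201.6]
ee_rot: [0.994, -0.112, -0.001, 0.001]
contact_force: [-0.6, -0.4, -5.4]
gripper_width: 39.8
grasp_force: 61.3
[ 0.02369154 -0.01160833  0.02872012] [-0.62270481 -0.39015717 -5.35707645] [669.72882369 184.17211663 201.58174901] [ 9.93722766e-01 -1.11859591e-01 -1.41946218e-03  6.94047585e-04]
```

View pics/c8.png

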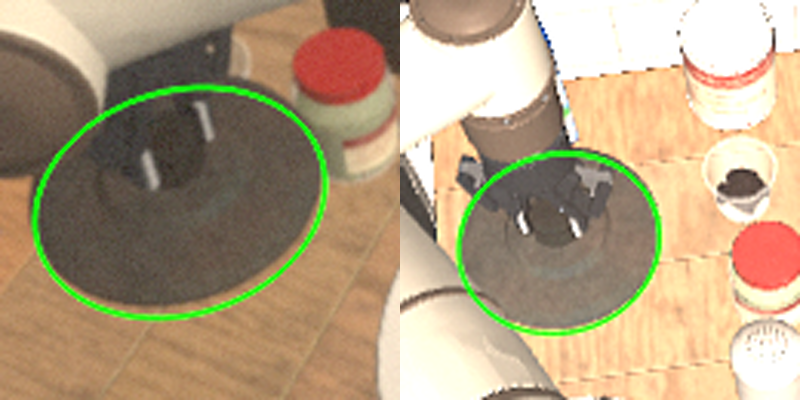

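```bash
cat > lidfit.py <<'E'
from h import *
from scipy.optimize import least_squares
from scipy.ndimage import map_coordinates
def model(p,t,r):
    n=R.from_rotvec([p[3],p[4],0]).as_matrix()
    return np.c_[r*np.cos(t),r*np.sin(t),0*t]@n.T+p[:3]
T=np.linspace(0,2*np.pi,120,endpoint=False);D=np.arange(-16,16.1,.5)
def edges(n,im,p,R0):
    s=cv2.GaussianBlur(im,(3,3),0).astype(float);f=s[:,:,2]-0*s[:,:,0]
    V=np.stack([map_coordinates(f,proj(n,model(p,T,R0+d))[:,::-1].T,order=1,mode="nearest") for d in D],1)
    G=np.stack([V[:,min(i+4,len(D)-1)]-V[:,max(i-4,0)] for i in range(len(D))],1)
    k=G[:,6:-6].argmax(1)+6;g=G[np.arange(len(T)),k]
    ins=np.array([V[i,max(0,k[i]-8)] for i in range(len(T))])
    ok=(g>18)
    uv=np.array([proj(n,model(p,T[i:i+1],R0+D[k[i]]))[0] for i in range(len(T))])
    return T[ok],uv[ok],g[ok]
def fit(ims,p0,free=(0,1,2,3,4),R0=95,it=4):
    p=np.array(p0,float)
    for _ in range(it):
        E={n:edges(n,i,p,R0) for n,i in ims.items()}
        def res(q):
            pp=p.copy();pp[list(free)]=q;o=[]
            t=np.linspace(0,2*np.pi,721)
            for n,(a,uv,g) in E.items():
                c=proj(n,model(pp,t,R0));d=np.linalg.norm(uv[:,None]-c[None],axis=2);o.append(d.min(1)*np.sign(np.cross(c[1]-c[0],c[2]-c[1]))*1)
            return np.concatenate(o)
        s=least_squares(res,p[list(free)],loss="soft_l1",f_scale=.5,x_scale=[1,1,1,.02,.02][:len(free)]);p[list(free)]=s.x
    print("x,y,z",p[:3].round(1),"tilt deg",np.degrees(p[3:]).round(2),"n",{n:len(e[0]) for n,e in E.items()},"med|res|",np.median(abs(s.fun)).round(2))
    return p
if __name__=="__main__":
    L=lambda a:{"scene":cv2.imread(f"pics/s{a}.png"),"top":cv2.imread(f"pics/t{a}.png")}
    I={"scene":cv2.imread("pics/scene0.png"),"top":cv2.imread("pics/top0.png")}
    for k in(I,{"scene":I["scene"]},{"top":I["top"]}): fit(k,[673,185,3,0,0],(0,1))
    fit(I,[673,185,3,0,0])
    J=L(8)
    fit(J,[671,185,170,0,0],(0,1,2));fit(J,[671,185,170,0,0])
    for k in("scene","top"): fit({k:J[k]},[671,185,173,0,0],(0,1))
    print("pot rim")
    K=L(5)
    for k in(I,K,{"scene":I["scene"]},{"top":I["top"]},{"scene":K["scene"]},{"top":K["top"]}): fit(k,[671,-183,110,0,0],(0,1),94.5)
E
python3 -W ignore lidfit.py
```

```text
x,y,z [675.8 184.5   3. ] tilt deg [0. 0.] n {'scene': 120, 'top': 120} med|res| 0.29
x,y,z [676.8 183.8   3. ] tilt deg [0. 0.] n {'scene': 120} med|res| 0.48
x,y,z [674.2 185.    3. ] tilt deg [0. 0.] n {'top': 120} med|res| 0.16
x,y,z [674.9 184.9   5.5] tilt deg [-0.83 -1.45] n {'scene': 120, 'top': 120} med|res| 0.27
x,y,z [673.1 182.7 175.8] tilt deg [0. 0.] n {'scene': 78, 'top': 93} med|res| 0.26
x,y,z [673.  182.8 176.9] tilt deg [-0.62 -0.91] n {'scene': 79, 'top': 93} med|res| 0.33
x,y,z [675.1 181.7 173. ] tilt deg [0. 0.] n {'scene': 76} med|res| 0.25
x,y,z [673.4 182.6 173. ] tilt deg [0. 0.] n {'top': 90} med|res| 0.18
pot rim
x,y,z [ 670.5 -180.6  110. ] tilt deg [0. 0.] n {'scene': 75, 'top': 89} med|res| 0.44
x,y,z [ 669.8 -181.   110. ] tilt deg [0. 0.] n {'scene': 28, 'top': 88} med|res| 0.4
x,y,z [ 671.3 -178.7  110. ] tilt deg [0. 0.] n {'scene': 75} med|res| 0.27
x,y,z [ 668.9 -181.4  110. ] tilt deg [0. 0.] n {'top': 89} med|res| 0.16
x,y,z [ 661.3 -161.9  110. ] tilt deg [0. 0.] n {'scene': 33} med|res| 1.14
x,y,z [ 668.9 -181.4  110. ] tilt deg [0. 0.] n {'top': 89} med|res| 0.16
```

Lid is level and held at (673,183); pot at (670,-181). Carry it across.

```bash
python3 -m handwheel '[{"x":0,"y":-0.05,"z":0,"ax":0,"ay":0,"az":0},{"x":0,"y":-0.1,"z":0,"ax":0,"ay":0,"az":0},{"x":0,"y":-0.14,"z":0,"ax":0,"ay":0,"az":0},{"x":0,"y":-0.16,"z":0,"ax":0,"ay":0,"az":0},{"x":0,"y":-0.16,"z":0,"ax":0,"ay":0,"az":0},{"x":0,"y":-0.16,"z":0,"ax":0,"ay":0,"az":0},{"x":0,"y":-0.16,"z":0,"ax":0,"ay":0,"az":0},{"x":0,"y":-0.16,"z":0,"ax":0,"ay":0,"az":0}]'; python3 -m handwheel '[{"x":0,"y":-0.16,"z":0,"ax":0,"ay":0,"az":0},{"x":0,"y":-0.16,"z":0,"ax":0,"ay":0,"az":0},{"x":0,"y":-0.14,"z":0,"ax":0,"ay":0,"az":0},{"x":-0.01,"y":-0.12,"z":0,"ax":0,"ay":0,"az":0},{"x":-0.005,"y":-0.08,"z":0,"ax":0,"ay":0,"az":0},{"x":0,"y":-0.05,"z":0,"ax":0,"ay":0,"az":0},{"x":0,"y":-0.02,"z":0,"ax":0,"ay":0,"az":0},{"x":0,"y":0,"z":0,"ax":0,"ay":0,"az":0}]'; python3 -W ignore - <<'E'
from lidfit import *
im={"scene":shot("scene","pics/s9.png"),"top":shot("top","pics/t9.png")}
s=arm.read_state();print(s['wrist_torque'],s['contact_force'],s['position'],s['ee_rot'],s["gripper_width"])
fit(im,[670,-181,173,0,0],(0,1));fit(im,[670,-181,173,0,0])
fit({"scene":im["scene"]},[670,-181,173,0,0],(0,1));fit({"top":im["top"]},[670,-181,173,0,0],(0,1))
E
```

```text
clock: 15.05
position: [669.8, -36.7, 203.6]
ee_rot: [0.994, -0.112, -0.0, 0.0]
contact_force: [0.3, 0.2, -5.6]
gripper_width: 40.3
grasp_force: 61.4
clock: 15.85
position: [667.5, -179.7, 203.3]
ee_rot: [0.994, -0.112, -0.0, -0.0]
contact_force: [-0.3, 0.8, -5.9]
gripper_width: 40.0
grasp_force: 61.4
[ 0.06670286  0.03004117 -0.00867526] [ 0.01875373  0.19559376 -6.23435195] [ 667.64902237 -178.6636242   203.24405062] [ 9.93788851e-01 -1.11282024e-01 -4.01699694e-05 -1.70043063e-04] 39.876417842583415
x,y,z [ 675.9 -187.4  173. ] tilt deg [0. 0.] n {'scene': 51, 'top': 84} med|res| 1.1
x,y,z [ 674.7 -185.6  168.6] tilt deg [-6.21 -5.1 ] n {'scene': 59, 'top': 82} med|res| 1.0
x,y,z [ 676.1 -189.   173. ] tilt deg [0. 0.] n {'scene': 50} med|res| 0.55
x,y,z [ 677.7 -187.4  173. ] tilt deg [0. 0.] n {'top': 86} med|res| 1.58
```

```bash
python3 -m handwheel '[{"x":-0.003,"y":-0.003,"z":-0.02,"ax":0,"ay":0,"az":0},{"x":0,"y":0,"z":-0.04,"ax":0,"ay":0,"az":0},{"x":0,"y":0,"z":-0.05,"ax":0,"ay":0,"az":0},{"x":0,"y":0,"z":-0.05,"ax":0,"ay":0,"az":0},{"x":0,"y":0,"z":-0.03,"ax":0,"ay":0,"az":0},{"x":0,"y":0,"z":-0.01,"ax":0,"ay":0,"az":0},{"x":0,"y":0,"z":0,"ax":0,"ay":0,"az":0},{"x":0,"y":0,"z":0,"ax":0,"ay":0,"az":0}]'; python3 -m handwheel '[{"x":0,"y":0,"z":0,"ax":0,"ay":0,"az":0},{"x":0,"y":0,"z":0,"ax":0,"ay":0,"az":0},{"x":0,"y":0,"z":0,"ax":0,"ay":0,"az":0},{"x":0,"y":0,"z":0,"ax":0,"ay":0,"az":0},{"x":0,"y":0,"z":0,"ax":0,"ay":0,"az":0},{"x":0,"y":0,"z":0,"ax":0,"ay":0,"az":0},{"x":0,"y":0,"z":0,"ax":0,"ay":0,"az":0},{"x":0,"y":0,"z":0,"ax":0,"ay":0,"az":0}]'; python3 -W ignore - <<'E'
from lidfit import *
im={"scene":shot("scene","pics/s10.png"),"top":shot("top","pics/t10.png")}
s=arm.read_state();print(s['wrist_torque'],s['contact_force'],s['position'],s['ee_rot'],s["gripper_width"],abs(s["joint_vel"]).max())
# only the clean lid-against-table side of the top view / scene: report edge offset by angle
p=np.array([670.,-181,133,0,0])
for n in im:
    a,uv,g=edges(n,im[n],p,95)
    d=[]
    for t,u in zip(a,uv):
        q=onz(n,u,133);d.append(np.hypot(*(q[:2]-p[:2]))-95)
    print(n,[(int(np.degrees(t)),round(e,1),int(gg)) for t,e,gg in zip(a,d,g)][::3])
E
```

```text
clock: 16.75
position: [667.3, -180.3, 163.8]
ee_rot: [0.994, -0.112, 0.001, 0.0]
contact_force: [0.2, -0.3, -4.5]
gripper_width: 39.8
grasp_force: 61.4
clock: 17.55
position: [666.9, -180.2, 163.3]
ee_rot: [0.994, -0.112, -0.0, 0.0]
contact_force: [0.1, 0.2, -4.7]
gripper_width: 39.8
grasp_force: 61.4
[0.00855851 0.03286669 0.00524508] [-0.36782369  1.31689232 -5.09012708] [ 666.89394997 -180.17977467  163.25079971] [ 9.93732770e-01 -1.11781838e-01 -5.69076079e-05  1.13032832e-05] 39.700780954933116 0.0015688421394880914
scene [(0, np.float64(5.0), 29), (9, np.float64(8.0), 21), (18, np.float64(13.0), 26), (32, np.float64(-0.4), 27), (41, np.float64(2.5), 30), (59, np.float64(13.0), 18), (108, np.float64(-7.0), 22), (117, np.float64(-7.0), 34), (126, np.float64(-5.0), 34), (171, np.float64(10.0), 25), (192, np.float64(-1.1), 21), (201, np.float64(-1.0), 19), (210, np.float64(1.5), 27), (219, np.float64(2.0), 21), (228, np.float64(4.0), 18), (258, np.float64(10.0), 19), (270, np.float64(10.5), 19), (326, np.float64(12.5), 26), (335, np.float64(9.5), 29), (344, np.float64(8.0), 31), (353, np.float64(7.5), 34)]
top [(6, np.float64(9.0), 48), (14, np.float64(11.0), 52), (24, np.float64(13.0), 55), (32, np.float64(7.0), 40), (41, np.float64(0.9), 49), (50, np.float64(-0.5), 36), (59, np.float64(-7.5), 21), (122, np.float64(-13.0), 22), (135, np.float64(3.6), 21), (210, np.float64(13.0), 35), (219, np.float64(7.0), 58), (228, np.float64(3.0), 49), (236, np.float64(1.5), 43), (245, np.float64(1.0), 43), (254, np.float64(2.0), 41), (263, np.float64(2.0), 40), (272, np.float64(2.0), 34), (281, np.float64(3.0), 47), (290, np.float64(5.0), 50), (308, np.float64(7.5), 21)]
```

```bash
python3 -c "
from bench import arm
print(arm.job_done())"
```

```text
the job is handed in; nothing more can be done
None
```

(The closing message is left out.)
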